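# Turn the dust extractor up one click and start it

### The job

On the control box of the dust extractor, turn the big knurled dial clockwise with a fingertip by one click, so that it sits in its middle detent, then press the round start button beside it all the way in and let it come back. Do not press the button before the dial is set, do not pick anything up, and leave the control box, vial, fossil, brush and bottle where they are.

Things in the scene. Friction and masses are not known exactly. Their poses are not given: they have to be found in the camera images.
- console: control box of the dust extractor, a loose grey box on rubber feet, about 3 kg, 150 (x) x 220 (y) x 60 mm high, brushed aluminium top; origin at the centre of its underside, z up, -x its front, +y to the left seen from the front. The dial's axis stands at (-12, 45) mm in this frame, the start button at (-25, -73) mm. Its feet grip the table, but a hard sideways push slides it
- dial_top (a point): centre of the flat top of the dial: a black knurled round knob on a vertical axis, 96 mm across (too wide to pinch), 24 mm high, its top 86 mm above the table. The top face is flat and free out to the rim, so a fingertip resting on it off-centre, or against the knurled rim, can drag it round; a white line on it is the pointer
- dial (a joint): angle of the dial in rad, growing clockwise seen from above. Three sprung detents, marked by dark ticks on the box: 0 (lowest, where it starts), 0.70 (middle), 1.40 (highest), end stops 0.12 beyond the outer ones. At the middle detent the white line points straight to the back (+x of the box). Let go anywhere between 0.40 and 1.00 it snaps to 0.70 by itself. Turning it past the ridge between two detents takes about 0.1 N m at most
- start (a joint): travel of the start button in m: 0 out, 0.006 fully in; sprung, about 4 N fully in
- start_top (a point): centre of the top face of the start button, a round black push button 30 mm across in a grey collar, on the box to the right of the dial seen from the front; pressed straight down
- vial: small amber glass vial, 26 mm across, 45 mm tall, standing loose on the back right corner of the box; origin at the centre of its underside; leave alone
- fossil: block of pale rock with a brown bone on it, about 200 mm across and 80 mm tall, 2.2 kg; origin at the centre of its underside; leave alone
- brush: flat brush with a wooden handle, about 200 mm long, lying on the table beyond the box; origin on its underside; leave alone
- glue: white plastic bottle, 48 mm across, 120 mm tall; origin at the centre of its underside; leave alone

How it is judged:
By the outcome, as a careful person would: the job done as asked, in the order asked, and still so for the second after the job is handed in, with the robot touching nothing.
It also fails if it takes over 42 s, if anything falls off the work surface, if the arm or the gripper's body presses on something with over 40 N, if the wrist force passes 120 N, or if a joint passes its speed limit or range.

### The arm

A 7-joint arm with a two-finger parallel gripper is mounted at the origin on the work surface. World frame = base frame: x ahead of the robot, y to its left, z up, the work surface at z = 0. Lengths are in m, angles in rad, forces in N, time in s.
With the tool pointing down it reaches from about 0.4 to 0.85 m from the base axis. Payload 10.4 kg.
Tool frame: the origin (TCP) lies on the centre line of the jaws, within the pads' length; the fingertips stand bot.finger_overhang ahead of it and the grasp point (between the pads) lies 8 mm behind it (bot.finger_overhang is the distance from the TCP to the fingertips, in m); z points along the fingers, y is the line along which they close (so a half turn about z gives the same grasp; the last joint's range is limited). The gripper opens to 85 mm and grips with 20 to 120 N. Pads are 22 mm wide; open, the fingers measure 114 mm over their backs; the gripper's body (76 mm by 85 mm) begins 54 mm behind the grasp point. The pads swing forward as they close: fully open they stand 13 mm farther back than shut.
Start: joints at [1.273, 0.332, -0.065, 1.46, 0.022, 1.35, -0.088], TCP at [0.17, -0.602, 0.242] pointing down, gripper open.
Joint ranges: [-2.6, 2.6], [-0.5, 2.12], [-1.47, 1.34], [0.16, 2.42], [-1.27, 4.41], [0.06, 2.06], [-2.6, 2.6]. Speed limits (rad/s): [2.22, 2.22, 2.79, 2.79, 3.14, 3.14, 3.14].

### API

Orientations are given as a unit quaternion [x, y, z, w].
In Python, from station import bot, camera, calibration gives the robot as it stands.
- The arm moves only by the shell command python3 -m inch 'ROWS' [OPENING]. ROWS is a JSON object of lists of equal length, an entry for each row: "delta_pos": the shift along the tool's x, y, z scaled (see below), a list of three; "delta_rot": the turn, a rotation vector about the tool's x, y, z scaled (see below), a list of three. A call has 1 to 20 rows; each row shifts and turns the commanded pose from where the row before left it, along the tool's axes as they then stand; what a row does not reach is not made up. The controller multiplies each number of a shift by 12 cm and each number of a turn by 0.15 rad. A row lasts 1/10 s, in which the tool goes at most 50 mm and 8.59 degrees, less where a joint would pass 70% of its speed; a pose out of reach is approached as far as the arm can. A call with a number of a shift or a turn outside -1 to 1 is refused whole. A call with a gripper value outside its range is refused whole. OPENING is the opening, from 0 (shut) to 1 (fully open), set as the call begins (- or left out, the last holds). The fingers move at their own pace and stop on an object; the grip force is fixed at half the most. Time passes only in rows, so rows that do not move let the fingers close. It gives the time, the measured TCP pose, the force, the opening and the grip force at its end, in the units of the state.
- bot.sense(): the state, without advancing time (a new reading comes with each control period).
- camera(name): name is "scene" or "top" or "wrist"; returns the picture (400x640x3 uint8, blue, green, red); there is no depth.
- calibration(name): a dict with "fx", "fy", "cx", "cy" (pixels), "position" and "rotation" of the camera in the world. Camera axes: x right, y up, looking along -z (the intrinsics and any distortion apply to the point x, -y, -z); pixel columns grow to the right and rows downward; lengths in m; the calibration is good to about 2 mm. A picture is of the moment at which its call begins: read the wrist's pose just before it. calibration takes no time and is no camera call; for the wrist camera it gives the pose at the moment of the call.
- bot.hand_in(): hands the job in; it is judged then, once.
The state is a dict: "time_s": time; "qpos": joint angles; "qd": joint speeds; "effort": joint torques, N m; "position": TCP position; "orientation": TCP orientation; "ft_force": force on the tool from outside, world axes, zero at the start; "ft_torque": the same for the moment, N m; "opening": opening from 0.0 (shut) to 1.0 (fully open); "finger_force": force on a finger pad.
Only numpy, scipy, OpenCV 4.12 (cv2) and the standard library are available. Lean on these libraries where they do the work, as an engineer would, in place of code of your own. Each camera call takes 0.05 s, during which the arm holds its last target. There are 200 camera calls.

## Working session

There is one attempt and no reset: what is moved stays moved. The work goes in short steps, Python scripts to look and compute and a shell command to move; the robot and the scene stay as the last step left them, time stands still between calls to the robot, and variables do not carry over. Pictures are saved under pics/ and viewed, at most 10 in all, crops included, and the job is handed in when it is done.

```bash
mkdir -p pics; python3 - <<'E'
from station import bot,camera,calibration
import cv2
s=bot.sense();print(s['position'],s['orientation'],s['ft_force'],s['opening'],bot.finger_overhang)
for n in('top','scene'):
    cv2.imwrite(f'pics/{n}0.png',camera(n));print(n,calibration(n))
E
```

```text
[ 0.16947404 -0.6012018   0.24149377] [ 9.90573813e-01  1.36978028e-01 -1.38490733e-04 -7.21880207e-04] [-0.9810234  -0.85019966  1.02707195] 0.996056635314634 0.011
top {'fx': 500.21620021173374, 'fy': 500.21620021173374, 'cx': 318.9343280859088, 'cy': 199.2856101325509, 'position': array([0.45823766, 0.06830657, 1.44483582]), 'rotation': array([ 0.03990307, -0.03364482, -0.70025813,  0.71197916])}
scene {'fx': 389.3988309799184, 'fy': 389.3988309799184, 'cx': 314.46104526816913, 'cy': 194.449013618043, 'position': array([ 1.00517471, -0.39535942,  0.76825667]), 'rotation': array([0.33770043, 0.11680827, 0.32521068, 0.8755297 ])}
```

View pics/top0.png

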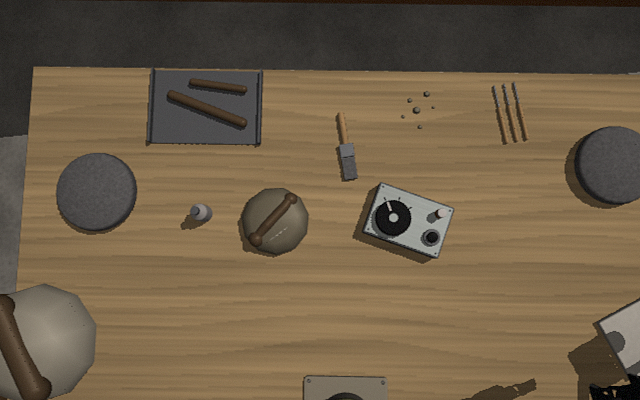

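View pics/scene0.png

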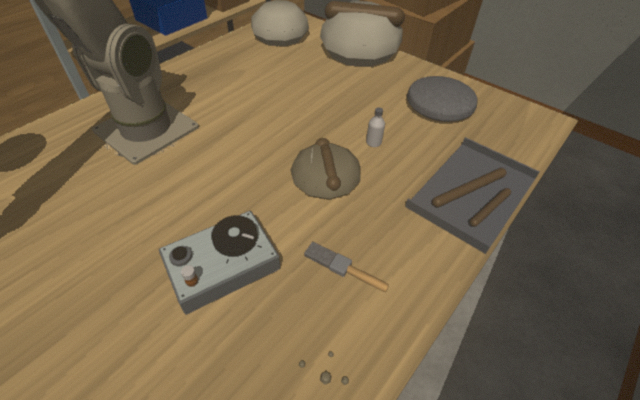

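The top view shows the box with its dial at about (393,217), pointer up-left, button at (432,237) and vial at (440,213). In the scene view the dial is at (235,235) and the button at (180,255).

```bash
cat > h.py <<'E'
import numpy as np,cv2
from scipy.spatial.transform import Rotation as R
from station import calibration
def ray(c,u,v):
    d=R.from_quat(c['rotation']).apply([(u-c['cx'])/c['fx'],-(v-c['cy'])/c['fy'],-1]);return np.array(c['position']),d
def onz(c,u,v,z):
    p,d=ray(c,u,v);return p+d*(z-p[2])/d[2]
def meet(a,b):
    (p,d),(q,e)=a,b
    t=np.linalg.lstsq(np.c_[d,-e],q-p,rcond=None)[0]
    x,y=p+t[0]*d,q+t[1]*e
    return (x+y)/2,np.linalg.norm(x-y)
E
python3 - <<'E'
from h import *
res={}
for n,(x0,y0,x1,y1) in dict(top=(350,170,470,270),scene=(150,200,295,320)).items():
    im=cv2.imread(f'pics/{n}0.png');g=cv2.cvtColor(im,cv2.COLOR_BGR2GRAY);c=calibration(n)
    m=np.zeros_like(g);m[y0:y1,x0:x1]=(g[y0:y1,x0:x1]<50)*255
    cs,_=cv2.findContours(m,cv2.RETR_EXTERNAL,cv2.CHAIN_APPROX_NONE)
    for k in cs:
        if cv2.contourArea(k)>60:
            e=cv2.fitEllipse(k);print(n,cv2.contourArea(k),np.round(e[0],1),np.round(e[1],1),onz(c,*e[0],.08).round(4))
    cv2.imwrite(f'pics/c{n}.png',cv2.resize(im[y0:y1,x0:x1],None,fx=4,fy=4,interpolation=cv2.INTER_CUBIC))
c=calibration('top')
P=[onz(c,*p,.06)[:2] for p in [(382,184),(453,207),(437,258)]]
print(np.round(P,4))
a=P[0]-P[1];print('yaw from back edge (+y)',np.degrees(np.arctan2(-a[0],a[1])))
E
cd pics; python3 -c "
import cv2;import numpy as np
a=cv2.imread('ctop.png');b=cv2.imread('cscene.png');o=np.zeros((max(a.shape[0],b.shape[0]),a.shape[1]+b.shape[1],3),'u1');o[:a.shape[0],:a.shape[1]]=a;o[:b.shape[0],a.shape[1]:]=b;cv2.imwrite('both.png',cv2.resize(o,None,fx=.75,fy=.75))"
```

```text
top 87.0 [431.5 237. ] [ 9.9 11.5] [ 0.5025 -0.226   0.08  ]
top 900.0 [392.6 218.4] [33.1 35.3] [ 0.5515 -0.1204  0.08  ]
top 112.0 [360.5 232. ] [33.4 37.5] [ 0.5131 -0.033   0.08  ]
scene 330.5 [234.8 236.4] [31.7 36.6] [ 0.5627 -0.1247  0.08  ]
[[ 0.6485 -0.0934]
 [ 0.5873 -0.2903]
 [ 0.446  -0.245 ]]
yaw from back edge (+y) -17.265284219184178
```

View pics/both.png

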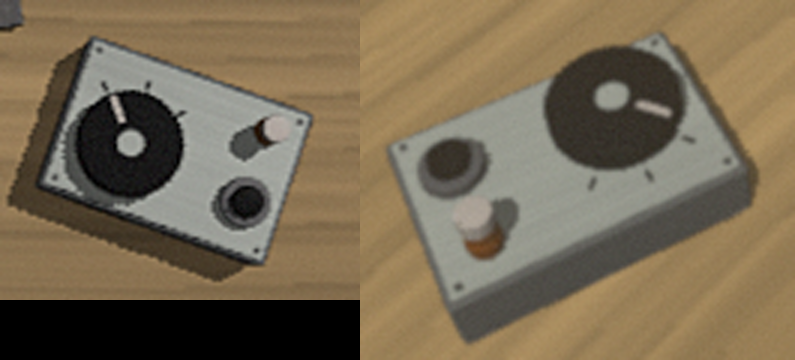

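The crops show the dial's pale hub at top-image (393.3,217.7) and the button at (431,237.5). The vial stands behind the button.

```bash
python3 - <<'E'
from h import *
from station import bot
t,s=calibration('top'),calibration('scene')
d,e=meet(ray(t,393.3,217.7),ray(s,235,236.2));print('dial',d.round(4),e,onz(t,393.3,217.7,.086).round(4),onz(s,235,236.2,.086).round(4))
b,e=meet(ray(t,431.3,237.3),ray(s,150+(448-360)/3,200+160/3));print('button',b.round(4),e)
d=(onz(t,393.3,217.7,.086)+onz(s,235,236.2,.086))/2
st=bot.sense();r=R.from_quat(st['orientation']);tx=r.as_matrix()[:,0]
g=d+.03*tx;g[2]=.145
print(g,(r.inv().apply(g-st['position'])/.12).round(3),r.as_matrix().round(3))
E
```

```text
dial [ 0.5553 -0.1219  0.0707] 0.003982206967905459 [ 0.553  -0.1214  0.086 ] [ 0.5664 -0.1264  0.086 ]
button [ 0.5021 -0.2271  0.0715] 0.00031878024532739344
[ 0.58856633 -0.11574917  0.145     ] [ 4.459 -2.946  0.809] [[ 0.962  0.271 -0.   ]
 [ 0.271 -0.962  0.001]
 [-0.    -0.001 -1.   ]]
```

```bash
python3 -m inch '{"delta_pos":[[0.22,-0.149,0],[0.22,-0.149,0],[0.22,-0.149,0],[0.22,-0.149,0],[0.22,-0.149,0],[0.22,-0.149,0],[0.22,-0.149,0],[0.22,-0.149,0],[0.22,-0.149,0],[0.22,-0.149,0],[0.22,-0.149,0],[0.22,-0.149,0],[0.22,-0.149,0],[0.22,-0.149,0],[0.22,-0.149,0],[0.22,-0.149,0],[0.22,-0.149,0],[0.22,-0.149,0],[0.22,-0.149,0],[0.22,-0.149,0]],"delta_rot":[[0,0,0],[0,0,0],[0,0,0],[0,0,0],[0,0,0],[0,0,0],[0,0,0],[0,0,0],[0,0,0],[0,0,0],[0,0,0],[0,0,0],[0,0,0],[0,0,0],[0,0,0],[0,0,0],[0,0,0],[0,0,0],[0,0,0],[0,0,0]]}' 0
cat > st.py <<'E'
from h import *
from station import bot
import sys
s=bot.sense();r=R.from_quat(s['orientation'])
print(s['time_s'],s['position'].round(4),'xaxis deg',np.degrees(np.arctan2(*r.as_matrix()[[1,0],0])).round(2),'F',np.round(s['ft_force'],1),s['opening'])
if len(sys.argv)>1:
    g=np.array(eval(sys.argv[1]));print('rel',(r.inv().apply(g-s['position'])/.12).round(3))
E
python3 st.py .582,-.1135,.145
```

```text
time_s: 2.1
position: [0.5813, -0.1131, 0.242]
orientation: [0.991, 0.137, -0.0, -0.0]
ft_force: [-0.1, -0.7, -0.3]
opening: 0.002
finger_force: 0.0
2.1 [ 0.5813 -0.1131  0.242 ] xaxis deg 15.73 F [-0.1 -0.7 -0.3] 0.002449723301745687
rel [0.005 0.005 0.808]
```

```bash
python3 - <<'E'
from h import *
from station import camera
c=calibration('wrist');im=camera('wrist');cv2.imwrite('pics/w1.png',im);np.save('w1.npy',c,allow_pickle=True);print(c)
E
```

```text
{'fx': 282.7371421191593, 'fy': 282.7371421191593, 'cx': 316.5482957597647, 'cy': 198.07701811322355, 'position': array([ 0.65020958, -0.09400796,  0.37495058]), 'rotation': array([-0.11338623,  0.0856682 , -0.5976965 ,  0.78902688])}
```

View pics/w1.png

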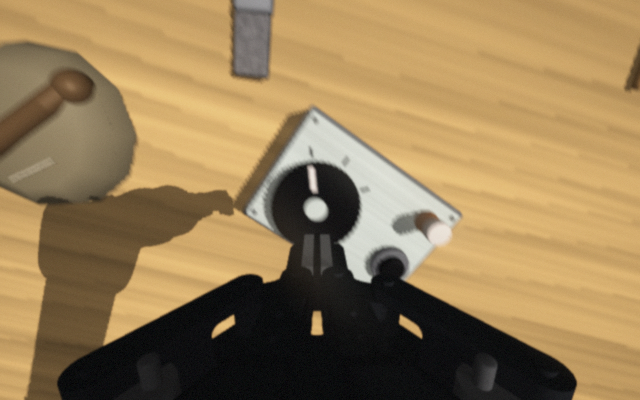

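The wrist view shows the hub at (315.5,209), the button top at about (391,268), partly beside the gripper, and the shut fingertips at about (317,238).

```bash
python3 - <<'E'
from h import *
c=np.load('w1.npy',allow_pickle=True).item();t=calibration('top')
print(onz(c,315.5,209,.086),meet(ray(c,315.5,209),ray(t,393.3,217.7)),onz(c,391,268,.07),meet(ray(c,391,268),ray(t,431.3,237.3)))
E
```

```text
[ 0.55658043 -0.11928366  0.086     ] (array([ 0.55372936, -0.12124999,  0.07786996]), np.float64(0.002524494371082678)) [ 0.50359501 -0.22910575  0.07      ] (array([ 0.50255081, -0.22882502,  0.06844086]), np.float64(0.0019719035056532585))
```

```bash
python3 -m inch '{"delta_pos":[[0,0,0.19],[0,0,0.19],[0,0,0.19],[0,0,0.19],[0,0,0.19],[0,0,0.18],[0,0,0]],"delta_rot":[[0,0,0],[0,0,0],[0,0,0],[0,0,0],[0,0,0],[0,0,0],[0,0,0]]}' 
python3 -m inch '{"delta_pos":[[0,0,0.017],[0,0,0.017],[0,0,0]],"delta_rot":[[0,0,0],[0,0,0],[0,0,0]]}'
```

```text
time_s: 2.85
position: [0.5786, -0.114, 0.1035]
orientation: [0.991, 0.137, -0.003, -0.001]
ft_force: [-0.2, 0.1, -0.1]
opening: 0.001
finger_force: 0.0
time_s: 3.15
position: [0.5812, -0.1142, 0.1035]
orientation: [0.991, 0.137, 0.001, 0.0]
ft_force: [0.4, 0.2, 0.5]
opening: -0.003
finger_force: 0.0
```

```bash
python3 -m inch '{"delta_pos":[[0,0,0.01],[0,0,0],[0,0,0]],"delta_rot":[[0,0,0],[0,0,0],[0,0,0]]}' 
python3 -m inch '{"delta_pos":[[0,0,0.012],[0,0,0],[0,0,0]],"delta_rot":[[0,0,0],[0,0,0],[0,0,0]]}'
```

```text
time_s: 3.45
position: [0.5809, -0.1142, 0.1017]
orientation: [0.991, 0.137, 0.0, 0.0]
ft_force: [-0.5, -0.2, -0.1]
opening: 0.001
finger_force: 0.0
time_s: 3.75
position: [0.5807, -0.1141, 0.0999]
orientation: [0.991, 0.137, -0.0, -0.0]
ft_force: [-0.1, 0.0, 0.7]
opening: -0.001
finger_force: 0.0
```

```bash
python3 -m inch '{"delta_pos":[[0,0,0.017],[0,0,0],[0,0,0]],"delta_rot":[[0,0,0],[0,0,0],[0,0,0]]}' 
python3 -m inch '{"delta_pos":[[0,0,0.012],[0,0,0],[0,0,0]],"delta_rot":[[0,0,0],[0,0,0],[0,0,0]]}'
```

```text
time_s: 4.05
position: [0.5807, -0.1141, 0.0978]
orientation: [0.991, 0.137, -0.0, 0.0]
ft_force: [-0.0, -0.5, -0.0]
opening: -0.0
finger_force: 0.0
time_s: 4.35
position: [0.581, -0.1143, 0.0971]
orientation: [0.991, 0.137, 0.0, 0.0]
ft_force: [-2.5, -0.7, 4.7]
opening: -0.002
finger_force: 2.6
```

```bash
python3 -m inch '{"delta_pos":[[0,0,0.01],[0,0,0],[0,0,0]],"delta_rot":[[0,0,0],[0,0,0],[0,0,0]]}'
```

```text
time_s: 4.65
position: [0.5812, -0.1144, 0.097]
orientation: [0.991, 0.137, 0.0, 0.001]
ft_force: [-5.3, -0.6, 14.6]
opening: 0.0
finger_force: 7.4
```

```bash
python3 -m inch '{"delta_pos":[[-0.0004,0.014,0],[-0.0004,0.014,0],[-0.0004,0.014,0],[-0.0004,0.014,0],[-0.0004,0.014,0]],"delta_rot":[[0,0,0.4],[0,0,0.4],[0,0,0.4],[0,0,0.4],[0,0,0.4]]}'
python3 st.py
```

```text
time_s: 5.15
position: [0.5823, -0.1219, 0.097]
orientation: [1.0, -0.014, 0.001, 0.0]
ft_force: [-5.2, 3.6, 15.3]
opening: 0.001
finger_force: 7.4
5.15 [ 0.5823 -0.1219  0.097 ] xaxis deg -1.55 F [-5.2  3.6 15.3] 0.0014520273431134023
```

```bash
python3 -m inch '{"delta_pos":[[-0.0004,0.014,0],[-0.0004,0.014,0],[-0.0004,0.014,0],[-0.0004,0.014,0],[-0.0004,0.014,0],[-0.0004,0.014,0],[-0.0004,0.014,0]],"delta_rot":[[0,0,0.4],[0,0,0.4],[0,0,0.4],[0,0,0.4],[0,0,0.4],[0,0,0.4],[0,0,0.4]]}'
python3 st.py
python3 -c "
from h import *
from station import camera
cv2.imwrite('pics/t2.png',cv2.resize(camera('scene')[190:330,140:300],None,fx=4,fy=4,interpolation=2))"
```

```text
time_s: 5.85
position: [0.5797, -0.1336, 0.097]
orientation: [0.975, -0.222, 0.001, -0.0]
ft_force: [-3.7, 1.6, 13.9]
opening: -0.001
finger_force: 6.8
5.85 [ 0.5797 -0.1336  0.097 ] xaxis deg -25.64 F [-3.7  1.6 13.9] -0.0007990396941566516
```

View pics/t2.png

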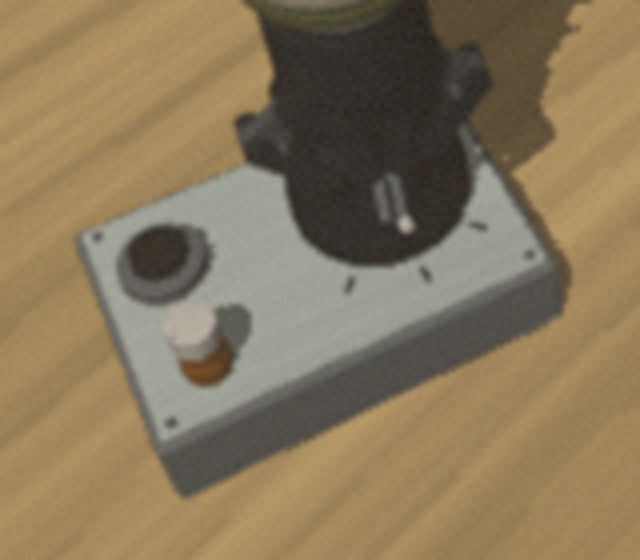

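The pointer tip at crop (405,222) lines up with the middle tick at (426,274). I'll lift and check.

```bash
python3 -m inch '{"delta_pos":[[0,0,-0.03],[0,0,-0.15],[0,0,-0.2],[0,0,-0.1],[0,0,0],[0,0,0]],"delta_rot":[[0,0,0],[0,0,0],[0,0,0],[0,0,0],[0,0,0],[0,0,0]]}'
python3 st.py .5025,-.227,.15
python3 -c "
from h import *
from station import camera
im=[cv2.resize(camera('scene')[190:330,140:300],(480,420),interpolation=2)]
cv2.imwrite('pics/t3.png',im[0])"
```

```text
time_s: 6.5
position: [0.5788, -0.1338, 0.1522]
orientation: [0.975, -0.221, -0.0, 0.0]
ft_force: [-0.4, 0.3, -0.1]
opening: 0.002
finger_force: 0.0
6.5 [ 0.5788 -0.1338  0.1522] xaxis deg -25.51 F [-0.4  0.3 -0.1] 0.001922644909710442
rel [-0.24   0.975  0.018]
```

View pics/t3.png

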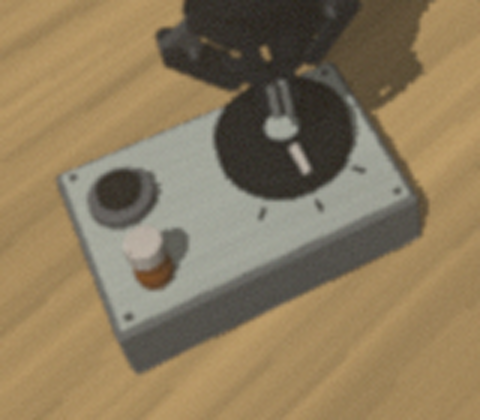

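The white line now points at the middle tick, crop (320,205), and the box hasn't moved. Next, the button.

```bash
python3 -m inch '{"delta_pos":[[-0.04,0.1625,0],[-0.04,0.1625,0],[-0.04,0.1625,0],[-0.04,0.1625,0],[-0.04,0.1625,0],[-0.04,0.1625,0],[0,0,0],[0,0,0.15],[0,0,0.15],[0,0,0.15],[0,0,0],[0,0,0]],"delta_rot":[[0,0,0],[0,0,0],[0,0,0],[0,0,0],[0,0,0],[0,0,0],[0,0,0],[0,0,0],[0,0,0],[0,0,0],[0,0,0],[0,0,0]]}'
python3 st.py .5025,-.227,.09
python3 -c "
from h import *
from station import camera
a=[cv2.resize(camera('scene')[200:320,140:270],(390,360),interpolation=2),cv2.resize(camera('top')[180:270,370:467],(390,360),interpolation=2)]
cv2.imwrite('pics/t4.png',cv2.hconcat(a))"
```

```text
time_s: 7.75
position: [0.5028, -0.2263, 0.0986]
orientation: [0.975, -0.22, -0.001, -0.0]
ft_force: [0.1, -0.1, 0.5]
opening: -0.002
finger_force: 0.0
7.75 [ 0.5028 -0.2263  0.0986] xaxis deg -25.47 F [ 0.1 -0.1  0.5] -0.0018720330224934448
rel [0.    0.006 0.072]
```

View pics/t4.png

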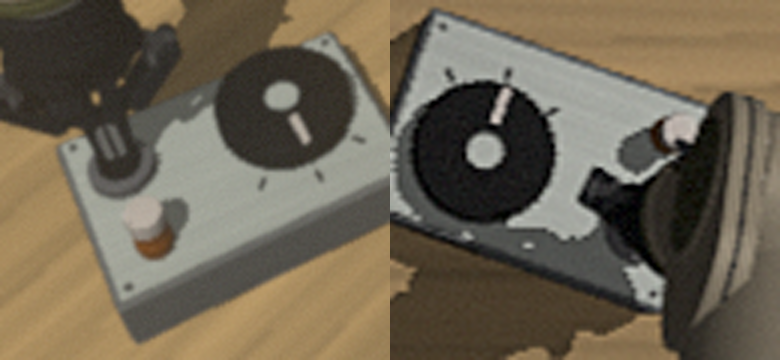

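Both views confirm the dial at its middle tick and the fingertips just above the button, scene-crop (115,160). Going down in small steps.

```bash
python3 -m inch '{"delta_pos":[[0,0,0.05],[0,0,0.04],[0,0,0],[0,0,0]],"delta_rot":[[0,0,0],[0,0,0],[0,0,0],[0,0,0]]}' | sed -n '2p;4p'
python3 -m inch '{"delta_pos":[[0,0,0.025],[0,0,0],[0,0,0]],"delta_rot":[[0,0,0],[0,0,0],[0,0,0]]}'| sed -n '2p;4p'
python3 -m inch '{"delta_pos":[[0,0,0.017],[0,0,0],[0,0,0]],"delta_rot":[[0,0,0],[0,0,0],[0,0,0]]}'| sed -n '2p;4p'
```

```text
position: [0.5032, -0.2271, 0.0885]
ft_force: [0.5, -0.1, 3.1]
position: [0.5033, -0.2271, 0.0868]
ft_force: [-4.6, 1.3, 18.0]
position: [0.5034, -0.2271, 0.0864]
ft_force: [-11.4, 4.7, 35.8]
```

Contact came near TCP z 0.093, with the spring pressing 3 N at 0.0885 and a hard stop at 0.0868. That is about 6 mm of travel, so the button is fully in. Retracting.

```bash
python3 -m inch '{"delta_pos":[[0,0,-0.03],[0,0,-0.06],[0,0,-0.2],[0,0,-0.3],[0,0,-0.3],[-0.3,0,0],[-0.3,0,0],[-0.3,0,0],[0,0,0],[0,0,0]],"delta_rot":[[0,0,0],[0,0,0],[0,0,0],[0,0,0],[0,0,0],[0,0,0],[0,0,0],[0,0,0],[0,0,0],[0,0,0]]}'
python3 -c "
from h import *
from station import camera
t=camera('top');o=cv2.imread('pics/top0.png')
s=camera('scene');p=cv2.imread('pics/scene0.png')
f=lambda a,b:cv2.hconcat([cv2.resize(i,(390,290),interpolation=2) for i in (a,b)])
cv2.imwrite('pics/t5.png',cv2.vconcat([f(o[175:270,345:473],t[175:270,345:473]),f(p[200:310,150:298],s[200:310,150:298])]))"
```

```text
time_s: 9.85
position: [0.4048, -0.1805, 0.19]
orientation: [0.975, -0.221, 0.0, 0.0]
ft_force: [-0.0, -0.9, 0.1]
opening: 0.001
finger_force: 0.0
```

View pics/t5.png

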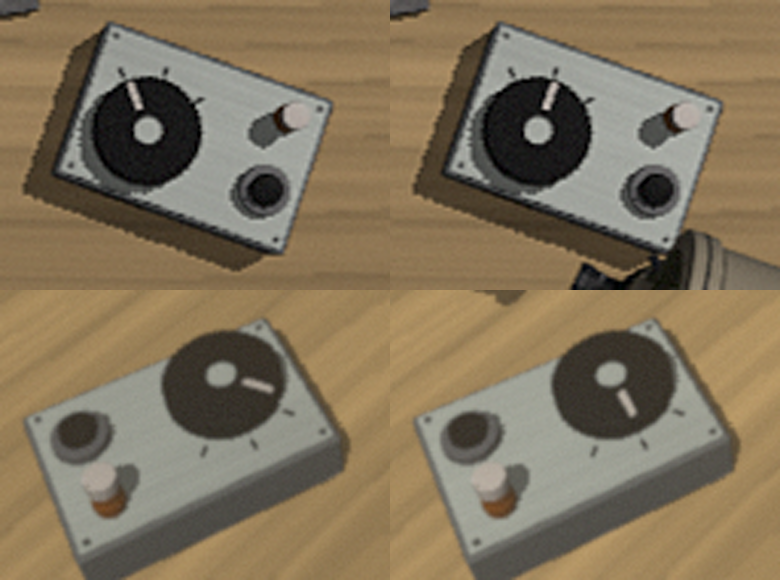

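Comparing before and after: the pointer is on the middle tick, the button is back out, and the box and vial are unmoved. Handing in.

```bash
python3 -c "
from station import bot
print(bot.hand_in())"
```

```text
the job is handed in; nothing more can be done
None
```

The job is handed in: the dial went one click clockwise to its middle detent, then the start button was pressed to its stop and came back out, with the box and vial unmoved in the last pictures (about 10 s in all).

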